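# Dial the ball dispenser and tip one ball into the cup

## Task

Take the empty steel cup off the free-spinning carousel and stand it upright, centred in the circle on the dispenser's pouring side. Turn the dispenser's cap so that the smallest hole that lets its ball through (the ball size missing from the rack) is at the pouring side, and only then tip the canister by its bar until the ball has dropped into the cup, and set the canister back upright, leaving the cap at that hole. Leave the balls in the rack where they are, and do not knock over the jars or shove them about.

Things in the scene. Friction and masses are not known exactly. Their poses are not given: they have to be found in the camera images.
- cup: empty open steel cup, straight round wall: 66 mm outside diameter, 52 mm tall, wall 3 mm, floor 4 mm, about 120 g. Origin: centre of its underside, z up. It stands on the carousel near the edge.
- cup_in (a point): centre of the cup's inner floor, 4 mm above its underside.
- carousel: white round turntable, 220 mm diameter, top face 22 mm above the bench, with a thin steel post (18 mm diameter, up to 77 mm above the bench) at its centre. Spins freely about its vertical axis (nearly no friction, no drive). Origin: on the axis at bench level. The cup's centre stands 60 to 68 mm from the axis.
- station: fixed stand of the tipping dispenser. Its axes: x along the hinge line, y horizontal to the pouring side, z up; origin at bench level under the hinge line's middle. Base plate 150 x 150 mm, 6 mm thick, centred at y = +20 mm; a post on each side at x = 54 to 64 mm, 26 mm wide in y, 94 mm tall.
- hinge (a point): middle of the dispenser's horizontal hinge line, 85 mm above the bench, on the fixed stand, axes as the stand's.
- pot (a point): centre of the inner floor of the clear round canister, 35 mm above the bench and 48 mm behind the hinge line (stand's y = -48 mm) when upright; moves with the canister. Canister: 81 mm outside, 73 mm inside diameter, rim 105 mm above the bench; 0.6 kg with its cap, its weight acts near its middle, so it swings back upright when let go below about 1.5 rad.
- canister (a joint): tip angle of the canister about the hinge line, rad: 0 upright (it rests there), grows as the bar is raised and the cap end swings over to the pouring side; stop at 2.3. Beyond 1.57 the ball rolls to the cap; a ball that fits falls out between about 1.7 and 2.2, dropping 25 to 60 mm beyond the hinge line, over the circle. Light friction only.
- bar (a point): middle of the canister's round steel handle bar: 10 mm diameter, along the stand's x, 65 mm free between its arms. Upright it lies 140 mm behind the hinge line (y = -140 mm), 95 mm above the bench; it swings on a circle of 140 mm radius about the hinge line. Pinched from above with fingers closing along the stand's y, it turns within a light pinch, so the fingers can stay pointing down.
- cap (a joint): angle of the flat round dial cap (86 mm diameter, on the canister's axis, top 110 mm above the bench), rad, counter-clockwise from above positive; friction 0.05 N m, range -1.9 to 1.9, stays where left. Three holes near its edge: at the pouring side are the 18 mm hole at -1.571, the 24 mm hole at 0, the 30 mm hole at +1.571. A ball leaves only by a hole set there within about 0.07 rad.
- knob (a point): on the cap's axis, 129 mm above the bench (canister upright), in the black bar grip that turns the cap: 9 mm thick, 34 mm long, from 110 to 137 mm above the bench. Its length lies along this point's y: 10 mm to the +y side (where the 24 mm hole is), 24 mm to the -y side (no hole). Pinch it across its thickness (this point's x). Site yaw = stand's yaw + cap joint value.
- spot (a point): centre of the thin black circle (72 mm outside diameter) on the stand's base plate where the cup belongs: 50 mm to the pouring side of the hinge line, 6 mm above the bench (plate's top). Axes as the stand's.
- rack: fixed aluminium block 60 x 150 mm, 47 mm tall, with three round pockets 31 mm wide and 12 mm deep in a row; its two end pockets hold the two balls that are not in the canister. Origin: centre of its underside.
- ball_small_center (a point): centre of the small steel ball, 14 mm diameter, about 12 g (smallest cap hole that passes it: 18 mm). It lies either inside the canister or in the rack.
- ball_medium_center (a point): centre of the medium steel ball, 20 mm diameter, about 33 g (smallest cap hole that passes it: 24 mm). It lies either inside the canister or in the rack.
- ball_large_center (a point): centre of the large steel ball, 26 mm diameter, about 72 g (smallest cap hole that passes it: 30 mm). It lies either inside the canister or in the rack.
- flask: small amber screw-top jar, 42 mm diameter, 68 mm tall, standing loose on the carousel. Origin: centre of its underside. A bystander.
- jar: white screw-top jar, 48 mm diameter, 55 mm tall, standing loose on the carousel. Origin: centre of its underside. A bystander.
- phial: narrow amber screw-top jar, 32 mm diameter, 65 mm tall, standing beside the dispenser. Origin: centre of its underside. A bystander.
- tub: white screw-top tub, 52 mm diameter, 50 mm tall, standing beside the dispenser. Origin: centre of its underside. A bystander.
Mind the look-alikes: they are no part of the job. Leave any black or turquoise look-alike of the cup alone.

How it is judged (in metres and radians):
On the way, in this order (a step that is already met when the one before it is completed fails the run):
1. the cup stands upright on the circle, let go, with the canister not yet tipped (horizontal distance between cup and spot below 0.02 m and z of cup in the frame of spot below 0.006 m and angle between cup's own z axis and vertical below 0.1 rad and contact force between cup and the fingers below 0.3 N and value of joint canister below 0.3 rad), for 0.2 s.
2. the canister is tipped well over with the smallest hole that passes its ball at the pouring side (value of joint canister above 1.65 rad and ((value of joint cap between -1.871 and -1.271 rad and distance of each of ball_medium_center, ball_large_center from where it was at the start of the episode below 0.025 m) or (value of joint cap between -0.3 and 0.3 rad and distance of each of ball_small_center, ball_large_center from where it was at the start of the episode below 0.025 m) or (value of joint cap between 1.271 and 1.871 rad and distance of each of ball_small_center, ball_medium_center from where it was at the start of the episode below 0.025 m))), for 0.1 s.
At the end, for the whole second after the job is handed in: The canister's ball lies in the cup, which stands at rest, upright, within 20 mm of the circle's centre; canister upright (under 0.08 rad); cap within 0.3 rad of the smallest hole that passes this ball; the other balls within 25 mm of where they were (horizontal distance between cup and spot below 0.02 m and z of cup in the frame of spot below 0.006 m and angle between cup's own z axis and vertical below 0.1 rad and value of joint canister below 0.08 rad and linear speed of cup below 0.02 m/s and ((value of joint cap between -1.871 and -1.271 rad and distance of each of ball_medium_center, ball_large_center from where it was at the start of the episode below 0.025 m and horizontal distance between ball_small_center and cup_in below 0.028 m and z of ball_small_center in the frame of cup between 0 and 0.045 m) or (value of joint cap between -0.3 and 0.3 rad and distance of each of ball_small_center, ball_large_center from where it was at the start of the episode below 0.025 m and horizontal distance between ball_medium_center and cup_in below 0.028 m and z of ball_medium_center in the frame of cup between 0 and 0.045 m) or (value of joint cap between 1.271 and 1.871 rad and distance of each of ball_small_center, ball_medium_center from where it was at the start of the episode below 0.025 m and horizontal distance between ball_large_center and cup_in below 0.028 m and z of ball_large_center in the frame of cup between 0 and 0.045 m))); the robot touches nothing.
It fails at once if the cup is tipped over (angle between cup's own z axis and vertical above 0.6 rad).
It fails at once if a jar is knocked over (angle between any of flask, jar, phial, tub's own z axis and vertical above 0.5 rad).
It fails at once if a jar beside the dispenser is shoved more than 40 mm (distance of any of phial, tub from where it was at the start of the episode above 0.04 m).
It fails at once if a jar is knocked off the carousel (horizontal distance between any of flask, jar and carousel above 0.115 m).
It also fails if it takes over 72 s, if anything falls off the work surface, if the arm or the gripper's body presses on something with over 40 N, if the wrist force passes 120 N, or if a joint passes its speed limit or range.

## Robot

A 6-joint arm with a two-finger parallel gripper is mounted at the origin on the work surface. World frame = base frame: x ahead of the robot, y to its left, z up, the work surface at z = 0. Lengths are in mm, angles in degrees, forces in N, time in s.
With the tool pointing down it reaches from about 350 to 850 mm from the base axis. Payload 8.1 kg.
Tool frame: the origin (TCP) lies on the centre line of the jaws, within the pads' length; the fingertips stand 19 mm ahead of it and the grasp point (between the pads) is the TCP; z points along the fingers, y is the direction in which the jaws open and shut (so a half turn about z gives the same grasp; the last joint's range is limited). The gripper opens to 85 mm and grips with 20 to 120 N. Pads are 22 mm wide; open, the fingers measure 114 mm over their backs; the gripper's body (76 mm by 85 mm) begins 54 mm behind the grasp point. The pads swing forward as they close: fully open they stand 13 mm farther back than shut.
Start: joints at [-72.158, 7.471, 85.268, -0, 87.261, -4.893], TCP at [231.901, -553.378, 250.292] pointing down, gripper open.
Joint ranges: [-169.43, 169.43], [-51.17, 129.36], [1.28, 143.12], [-76.62, 256.62], [0, 156.53], [-152.29, 152.29]. Speed limits (degrees/s): [136.94, 136.94, 159.86, 180, 180, 180].

## Interface

Orientations are given as [roll, pitch, yaw] about the fixed x, y, z axes, in that order (R = Rz(yaw) Ry(pitch) Rx(roll)).
In Python, from bench import r, viewer gives the robot as it stands.
- The arm moves only by the tool carry_out, never from a script. Its argument "commands" is a list that holds one entry, the list of rows, each a list of 7 numbers: the finger opening in mm, from 0 to 85.4, then the shift along the tool's x, y, z in mm, then the turn, a rotation vector about the tool's x, y, z in degrees. A call has 1 to 5 rows; each row is the pose to reach, as a shift and turn from the pose commanded when the call began, along the tool's axes at that moment; what a row does not reach only later rows make up. A row lasts 1/8 s, in which the tool goes at most 62.5 mm and 10.7 degrees, less where a joint would pass 70% of its speed; a pose out of reach is approached as far as the arm can. A call with a gripper value outside its range is refused whole. The fingers move at their own pace and stop on an object; "grip_force" is the grip in N (left out, the last holds). Time passes only in rows, so rows that repeat a pose let the fingers close. It gives the time, the measured TCP pose, the force and the opening at its end, in the units of the state.
- r.sense(): the state, without advancing time (a new reading comes with each control period).
- viewer.snapshot(name): name is "side" or "top"; returns the picture (420x560x3 uint8, red, green, blue); there is no depth.
- viewer.calibration(name): a dict with "camera_matrix" (3x3 intrinsics, pixels), "rvec" (rotation vector, rad) and "tvec" (3), from world to camera coordinates, as OpenCV has them. Camera axes: x right, y down, z forward; pixel columns grow to the right and rows downward; lengths in mm; the calibration is good to about 2 mm. A picture is of the moment at which its call begins. calibration takes no time and is no camera call.
- r.hand_in(): hands the job in, once; it reports no verdict.
The state is a dict: "time": time; "joint_pos": joint angles; "qd": joint speeds; "joint_efforts": joint torques, N m; "tool_pos": TCP position; "tcp_rot": TCP orientation; "ft_force": force on the tool from outside, world axes, zero at the start; "wrist_torque": the same for the moment, N m; "finger_gap": finger opening in mm.
Only numpy, scipy, OpenCV 4.12 (cv2) and the standard library are available. Lean on these libraries where they do the work, as an engineer would, in place of code of your own. Each camera call takes 0.05 s, during which the arm holds its last target. There are 200 camera calls.

## Working session

There is one attempt and no reset: what is moved stays moved. The work goes in short steps, Python scripts to look and compute and a tool call to move; the robot and the scene stay as the last step left them, time stands still between calls to the robot, and variables do not carry over. Pictures are saved under pics/ and viewed, about 8 in all and at most 12, crops included, and the job is handed in when it is done.

Besides the shell and the picture viewer there is one more tool, called after "Request:" as name([rows], argument=value, ...), one row to a line, values as JSON. carry_out: Moves the arm, as the interface text tells. Its arguments: {"type":"object","properties":{"commands":{"type":"array","items":{"type":"array","items":{"type":"array","items":{"type":"number"}}}},"grip_force":{"type":"number"}},"required":["commands"]}

```bash
mkdir -p pics; ls; python3 - <<'E'
from bench import r, viewer
import cv2,numpy as np
for n in("top","side"):
    im=viewer.snapshot(n); cv2.imwrite(f"pics/{n}0.png",cv2.resize(im[:,:,::-1],(800,600),interpolation=cv2.INTER_CUBIC))
    c=viewer.calibration(n); R=cv2.Rodrigues(np.array(c["rvec"]))[0]; print(n,c["camera_matrix"],-R.T@np.array(c["tvec"]).ravel()); print(R)
print(r.sense())
E
```

```text
pics
top [[447.04280253   0.         284.3716021 ]
 [  0.         447.04280253 205.30640936]
 [  0.           0.           1.        ]] [435.302704    79.47877359 987.24564865]
[[ 0.00356752 -0.99957326  0.02899258]
 [-0.99662154 -0.00593297 -0.08191649]
 [ 0.08205354 -0.02860239 -0.99621741]]
side [[411.34362317   0.         276.45678962]
 [  0.         411.34362317 211.22380333]
 [  0.           0.           1.        ]] [297.45026011 650.643162   755.51045775]
[[-0.94140238 -0.33719677  0.00773921]
 [-0.24587856  0.67038757 -0.70008874]
 [ 0.23087939 -0.66096811 -0.71401391]]
{'time': 0.1, 'joint_pos': array([-7.21571653e+01,  7.51306298e+00,  8.53213563e+01, -1.74098500e-04,
        8.72598622e+01, -4.89374819e+00]), 'qd': array([ 0.01903932, -0.11057754, -0.07970594, -0.05366933, -0.03493564,
       -0.01331097]), 'joint_efforts': array([ 3.69926183e-04, -5.70955646e+01, -5.01941121e+01, -2.00594018e-04,
        8.25225172e-03, -5.25641235e-05]), 'tool_pos': array([ 231.77422291, -552.94770461,  249.34162878]), 'tcp_rot': array([-1.79906047e+02, -7.86973013e-03,  2.27365849e+01]), 'ft_force': array([-0.63988593,  0.12778954,  0.28570235]), 'wrist_torque': array([ 0.0263752 ,  0.00951352, -0.00504542]), 'finger_gap': 85.3809287334295}
```

View pics/top0.png

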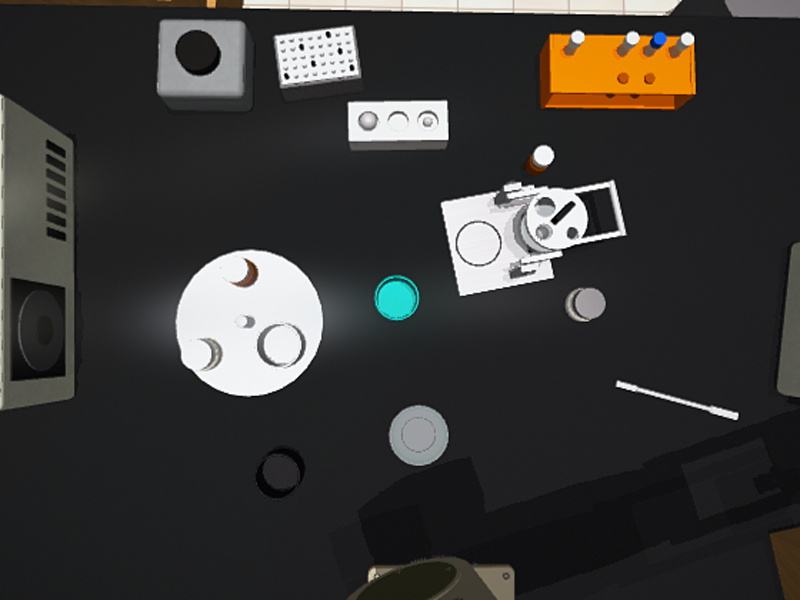

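View pics/side0.png

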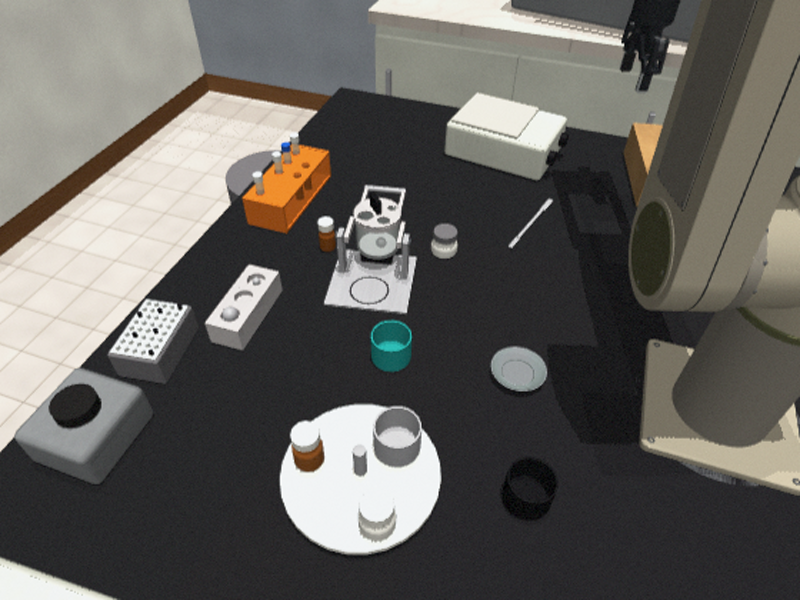

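```bash
cat > h.py <<'E'
import cv2,numpy as np
from bench import r, viewer
def cal(n):
    c=viewer.calibration(n); return np.array(c["camera_matrix"]),np.array(c["rvec"],float).reshape(3,1),np.array(c["tvec"],float).reshape(3,1)
def ray(n,uv,z):   # native pixel -> world at height z
    K,rv,t=cal(n); R=cv2.Rodrigues(rv)[0]; C=(-R.T@t).ravel()
    d=R.T@np.linalg.solve(K,[uv[0],uv[1],1]); return C+d*(z-C[2])/d[2]
def proj(n,P):
    K,rv,t=cal(n); return cv2.projectPoints(np.array(P,float).reshape(-1,1,3),rv,t,K,None)[0].reshape(-1,2)
def crop(im,x,y,w,h,s): return cv2.resize(im[y:y+h,x:x+w],(w*s,h*s),interpolation=cv2.INTER_CUBIC)
E
python3 - <<'E'
from h import *
im=viewer.snapshot("top")[:,:,::-1]; s=viewer.snapshot("side")[:,:,::-1]
cv2.imwrite("pics/raw_top.png",im);cv2.imwrite("pics/raw_side.png",s)
a=crop(im,300,115,145,100,5)[:500]; 
b=np.hstack([crop(im,240,66,80,42,4),crop(s,140,180,60,42,4)]); 
o=np.zeros((600,800,3),np.uint8); o[:400,:580]=crop(im,300,115,145,100,4); o[420:588,:560]=b
cv2.imwrite("pics/crop1.png",o)
def P(u,v,z,n="top"): print(np.round(ray(n,(u*.7,v*.7),z),1))
print("spot");P(478.5,243.5,6);P(369.5,290,6,"side")
print("plate corners");P(441,203,6);P(460,296,6);P(553,279,6)
print("cap ctr");P(555,219.5,110)
print("cup rim");P(282,345,74);P(397,418,74,"side")
print("carousel");P(249.5,323,22);P(361,477,22,"side")
print("rackballs");P(368,121,47);P(428,122,47)
E
```

```text
spot
[594.6 -61.    6. ]
[593.4 -55.4   6. ]
plate corners
[658.   -2.5   6. ]
[512.4 -31.8   6. ]
[ 539.8 -177.     6. ]
cap ctr
[ 612.6 -153.9  110. ]
cup rim
[435.9 229.2  74. ]
[440.5 227.3  74. ]
carousel
[468.7 286.9  22. ]
[465.8 299.8  22. ]
rackballs
[773.2 111.1  47. ]
[772.9  20.5  47. ]
```

View pics/crop1.png

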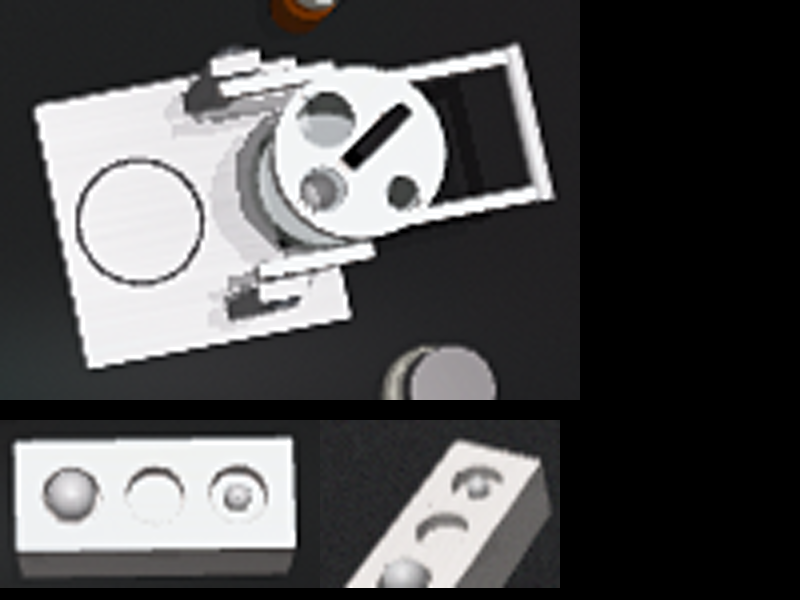

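The rack's end pockets hold the large ball (left) and the small one (right). The medium ball is therefore in the canister, and the 24 mm hole (cap at 0) is needed. The knob is at about +0.56 rad. Next I refine the poses.

```bash
python3 - <<'E'
from h import *
from scipy.optimize import least_squares
T=cv2.imread("pics/raw_top.png",0); S=cv2.imread("pics/raw_side.png",0)
def blob(g,roi,thr,inv=False):
    x,y,w,h=roi; m=(g[y:y+h,x:x+w]>thr).astype(np.uint8)
    if inv:m=1-m
    c,_=cv2.findContours(m,cv2.RETR_EXTERNAL,cv2.CHAIN_APPROX_NONE); c=max(c,key=cv2.contourArea)
    e=cv2.fitEllipse(cv2.convexHull(c)); return np.array(e[0])+[x,y],e[1]
for n,g,roi in(("top",T,(110,165,130,125)),("side",S,(185,275,135,120))):
    c,ax=blob(g,roi,190 if n=="top" else 170); print("carousel",n,ax,ray(n,c,22).round(1))
def ref(g,p): return cv2.cornerSubPix(g,np.array(p,np.float32).reshape(-1,1,2),(3,3),(-1,-1),(3,50,.01)).reshape(-1,2)
A=ref(T,[(309.2,141.2),(322.5,207),(387.5,194.2)]); B=ref(S,[(326*.7,305*.7),(411*.7,312*.7),(416*.7,259*.7)])
print(A,B/.7)
loc={"A":[(75,95),(-75,95),(-75,-55)],"B":[(75,95),(-75,95),(-75,-55)]}
def model(p,l,z): c,s=np.cos(p[2]),np.sin(p[2]); l=np.array(l); return np.c_[p[0]+c*l[:,0]-s*l[:,1],p[1]+s*l[:,0]+c*l[:,1],np.full(len(l),z)]
for use in("A","B","AB"):
    def res(p):
        o=[]
        if "A" in use:o.append(proj("top",model(p,loc["A"],6))-A)
        if "B" in use:o.append(proj("side",model(p,loc["B"],6))-B)
        return np.concatenate(o).ravel()
    f=least_squares(res,[605,-110,.19],loss="soft_l1",x_scale=[10,10,.1]); p=f.x; print(use,p[:2].round(1),np.degrees(p[2]).round(2),"res",f.fun.round(1))
    print("  spot",model(p,[(0,50)],6).round(1),"knob",model(p,[(0,-48)],129).round(1),"bar",model(p,[(0,-140)],95).round(1))
P=model(p,[(0,50),(0,-48),(0,-48),(0,-140),(-32.5,-140),(32.5,-140)],0); P[:,2]=[6,110,137,95,95,95]
o=[cv2.resize(cv2.imread(f"pics/raw_{n}.png"),None,fx=4,fy=4,interpolation=cv2.INTER_CUBIC) for n in("top","side")]
for n,i in zip(("top","side"),o):
    for q in proj(n,P): cv2.drawMarker(i,tuple(int(v) for v in (q+.5)*4-.5),(0,0,255),0,14,1)
    for c,col in(((437.5,228.5,74),(0,255,0)),((437.5,228.5,22),(255,0,0))):
        t=np.linspace(0,6.28,60); q=proj(n,np.c_[c[0]+33*np.cos(t),c[1]+33*np.sin(t),0*t+c[2]]); cv2.polylines(i,[((q+.5)*4).astype(int)],True,col,1)
out=np.zeros((600,800,3),np.uint8)
out[:300,:400]=cv2.resize(o[0][460:860,1210:1790],(400,300)) if 0 else o[0][500:800,1400:1800]
out[:260,400:]=o[1][520:780,900:1300]
out[310:600,:400]=o[0][860:1150,600:1000]; out[310:600,400:]=o[1][1110:1400,900:1300]
cv2.imwrite("pics/chk.png",out)
E
```

```text
carousel top (100.74451446533203, 103.71927642822266) [469.1 288.3  22. ]
carousel side (105.40779876708984, 114.43301391601562) [468.3 299.5  22. ]
[[307.79462 141.93611]
 [321.70767 206.58926]
 [387.3101  193.97998]] [[323.12598 303.26675]
 [411.00003 312.     ]
 [416.0095  256.27264]]
A [ 605.2 -108.7] 11.71 res [-0.  -0.4 -0.1  0.6  0.1 -0.1]
  spot [[595.1 -59.8   6. ]] knob [[ 615.  -155.7  129. ]] bar [[ 633.7 -245.8   95. ]]
B [ 603.6 -104. ] 12.88 res [ 0.9  0.5 -1.8 -0.2  0.2 -0.2]
  spot [[592.5 -55.3   6. ]] knob [[ 614.3 -150.8  129. ]] bar [[ 634.8 -240.5   95. ]]
AB [ 605.  -107.5] 12.07 res [-0.7 -0.  -0.4  0.9 -0.2 -0.2  0.6 -0.9 -2.5 -1.   0.4 -0.9]
  spot [[594.5 -58.6   6. ]] knob [[ 615.  -154.5  129. ]] bar [[ 634.2 -244.4   95. ]]
```

View pics/chk.png

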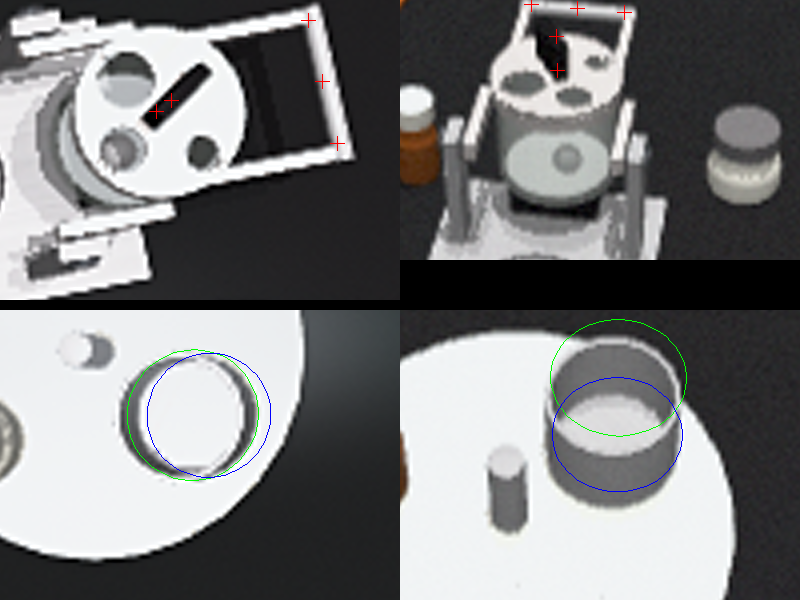

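Both views agree on the station to about 5 mm. I use spot (594.5, -58.5), yaw 12°, cup about (436, 236). The markers sit 1–2 px left of the bar, so I will shift the bar about 2 mm. Now the move planning.

```bash
cat > plan.py <<'E'
import sys,json,numpy as np
from bench import r
from scipy.spatial.transform import Rotation as Ro
# args: gap,x,y,z,yaw ...  -> rows in the tool's axes
s=r.sense(); p=s["tool_pos"]; R=Ro.from_euler("xyz",s["tcp_rot"],degrees=True)
print("now",s["time"],p.round(1),s["tcp_rot"].round(1),"F",s["ft_force"].round(1),"gap",round(s["finger_gap"],1),"j6",s["joint_pos"][5].round(0))
for a in sys.argv[1:]:
    g,x,y,z,w=map(float,a.split(","))
    T=Ro.from_euler("xyz",[180,0,w],degrees=True)
    print([g]+[round(v,1)+0. for v in R.inv().apply(np.array([x,y,z])-p)]+[round(v,1)+0. for v in (R.inv()*T).as_rotvec(degrees=True)])
E
python3 plan.py 85,430,-150,250,45  85,436,236,200,60
```

```text
now 0.2 [ 231.8 -553.1  249.6] [-179.9   -0.    22.7] F [ 0.3 -0.7 -0.3] gap 85.4 j6 -5.0
[85.0, np.float64(338.6), np.float64(-295.2), np.float64(0.0), np.float64(-0.1), np.float64(0.0), np.float64(-22.3)]
[85.0, np.float64(493.3), np.float64(-648.8), np.float64(50.4), np.float64(-0.1), np.float64(0.0), np.float64(-37.3)]
```

Request:
carry_out([
  [[85,339,-295,0,0,0,-22],[85,339,-295,0,0,0,-22],[85,339,-295,0,0,0,-22],[85,339,-295,0,0,0,-22],[85,339,-295,0,0,0,-22]],
])

```text
time: 0.82
tool_pos: [370.5, -271.2, 250.3]
tcp_rot: [180.0, -0.0, 44.7]
ft_force: [0.4, 0.7, 0.3]
finger_gap: 85.2
```

```bash
python3 plan.py 85,436,236,160,60
```

```text
now 0.825 [ 370.5 -271.2  250.3] [180.   -0.   44.7] F [0.4 0.7 0.3] gap 85.2 j6 3.0
[85.0, np.float64(403.4), np.float64(-314.4), np.float64(90.2), np.float64(0.0), np.float64(0.0), np.float64(-15.3)]
```

Request:
carry_out([
  [[85,403,-314,20,0,0,-15],[85,403,-314,20,0,0,-15],[85,403,-314,20,0,0,-15],[85,403,-314,20,0,0,-15],[85,403,-314,20,0,0,-15]],
])

```text
time: 1.45
tool_pos: [409.8, 38.6, 238.2]
tcp_rot: [179.9, -0.0, 59.7]
ft_force: [1.4, -0.5, -0.4]
finger_gap: 84.9
```

```bash
sed -i 's/round(v,1)+0\./float(round(v,1))/g' plan.py; python3 plan.py 85,436,236,160,60
```

```text
now 1.45 [409.8  38.6 238.2] [179.9  -0.   59.7] F [ 1.4 -0.5 -0.4] gap 84.9 j6 29.0
[85.0, 183.6, -77.0, 78.2, 0.1, -0.0, -0.3]
```

Request:
carry_out([
  [[85,184,-77,60,0,0,0],[85,184,-77,60,0,0,0],[85,184,-77,60,0,0,0],[85,184,-77,108,0,0,0],[85,184,-77,108,0,0,0]],
])

```text
time: 2.08
tool_pos: [432.4, 234.3, 125.2]
tcp_rot: [-179.7, 0.4, 59.9]
ft_force: [-0.8, -0.4, -0.2]
finger_gap: 85.3
```

```bash
python3 plan.py 85,436,236,58,60; python3 - <<'E'
from h import *
s=r.sense(); p=s["tool_pos"]
o=[]
for n,(x,y,w,h) in(("top",(120,160,130,140)),("side",(200,210,130,140))):
    im=viewer.snapshot(n)[:,:,::-1]
    i=cv2.resize(im,None,fx=3,fy=3,interpolation=cv2.INTER_CUBIC)
    t=np.linspace(0,6.28,60)
    for z,col in((74,(0,255,0)),(22,(255,0,0))):
        q=proj(n,np.c_[436+33*np.cos(t),236+33*np.sin(t),0*t+z]); cv2.polylines(i,[((q+.5)*3).astype(int)],True,col,1)
    q=proj(n,p)[0]; cv2.drawMarker(i,tuple(int(v) for v in (q+.5)*3),(0,0,255),0,14,1)
    o.append(i[3*y:3*(y+h),3*x:3*(x+w)])
cv2.imwrite("pics/hover.png",np.hstack(o))
E
```

```text
now 2.075 [432.4 234.3 125.2] [-179.7    0.4   59.9] F [-0.8 -0.4 -0.2] gap 85.3 j6 53.0
[85.0, 3.7, 2.7, 67.2, -0.3, 0.4, -0.1]
```

View pics/hover.png

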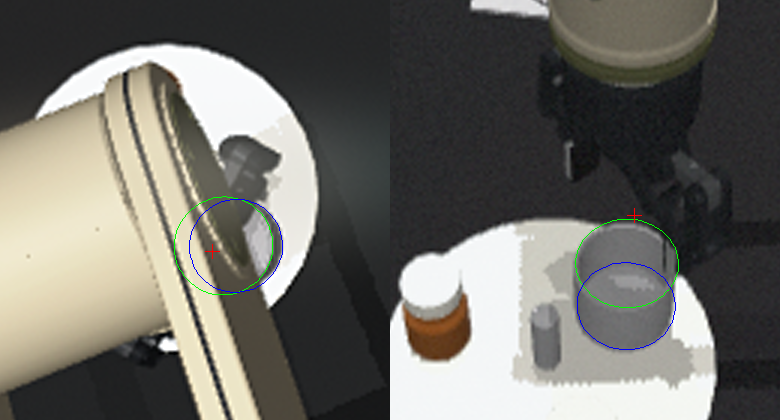

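Request:
carry_out([
  [[85,5,4,0,0,0,0],[85,5,4,20,0,0,0],[85,5,4,45,0,0,0],[85,5,4,69,0,0,0],[85,5,4,69,0,0,0]],
])

```text
time: 2.8
tool_pos: [442.3, 235.8, 61.2]
tcp_rot: [-180.0, 0.0, 59.6]
ft_force: [0.2, 0.6, 0.4]
finger_gap: 85.1
```

Request:
carry_out([
  [[60,0,0,0,0,0,0],[60,0,0,0,0,0,0],[60,0,0,0,0,0,0],[60,0,0,0,0,0,0],[60,0,0,0,0,0,0]],
], grip_force=30)

```text
time: 3.42
tool_pos: [444.1, 237.0, 63.6]
tcp_rot: [179.8, -0.2, 59.7]
ft_force: [0.2, -1.9, 7.1]
finger_gap: 65.4
```

```bash
python3 plan.py 60,437,236,210,60
```

```text
now 3.425 [444.1 237.   63.6] [179.8  -0.2  59.7] F [ 0.2 -1.9  7.1] gap 65.4 j6 53.0
[60.0, -4.0, -5.2, -146.4, 0.2, -0.2, -0.3]
```

Request:
carry_out([
  [[60,0,0,-5,0,0,0],[60,0,0,-20,0,0,0],[60,0,0,-60,0,0,0],[60,0,0,-110,0,0,0],[60,0,0,-150,0,0,0]],
])

```text
time: 4.05
tool_pos: [442.5, 236.9, 214.5]
tcp_rot: [179.9, -0.1, 59.7]
ft_force: [-0.3, 0.2, -1.2]
finger_gap: 65.5
```

```bash
python3 - <<'E'
from h import *
im=viewer.snapshot("side")[:,:,::-1]
cv2.imwrite("pics/lift.png",crop(im,180,130,200,150,3))
E
python3 plan.py 60,594.5,-58.5,205,102
```

```text
now 4.1 [444.8 237.9 220.5] [179.6  -0.5  59.7] F [3.1 1.  3.4] gap 65.5 j6 53.0
[60.0, -180.7, 278.5, 15.8, 0.5, -0.3, -42.3]
```

View pics/lift.png

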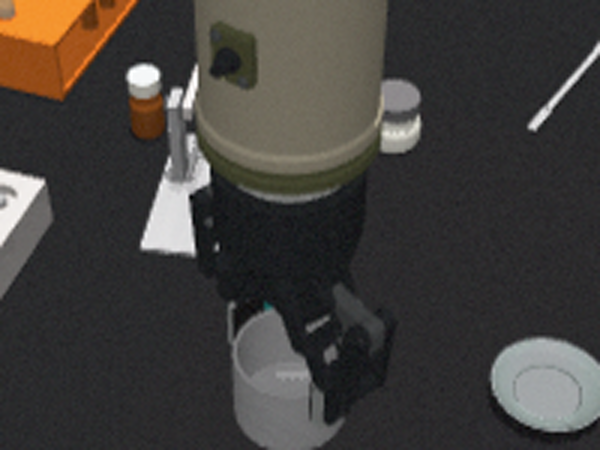

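Request:
carry_out([
  [[60,-30,50,10,0,0,-8],[60,-60,95,10,0,0,-16],[60,-90,140,12,0,0,-24],[60,-120,187,14,0,0,-32],[60,-150,233,16,0,0,-42]],
])

```text
time: 4.72
tool_pos: [568.5, -12.0, 196.1]
tcp_rot: [179.9, 0.0, 102.0]
ft_force: [0.1, 1.7, -1.2]
finger_gap: 65.4
```

```bash
python3 plan.py 60,594,-57,200,102
```

```text
now 4.725 [568.5 -12.  196.1] [179.9   0.  102. ] F [ 0.1  1.7 -1.2] gap 65.4 j6 -18.0
[60.0, -49.3, 15.5, -3.9, 0.1, 0.0, 0.0]
```

Request:
carry_out([
  [[60,-25,8,0,0,0,0],[60,-49,15.5,0,0,0,0],[60,-49,15.5,40,0,0,0],[60,-49,15.5,80,0,0,0],[60,-49,15.5,80,0,0,0]],
])

```text
time: 5.35
tool_pos: [590.0, -54.7, 111.7]
tcp_rot: [-179.6, -0.2, 101.7]
ft_force: [-0.8, -0.6, -2.1]
finger_gap: 65.7
```

```bash
python3 - <<'E'
from bench import r,viewer
for i in range(5): viewer.snapshot("side")
E
python3 plan.py 60,594,-57,55,102
```

```text
now 5.6 [594.6 -55.3 118. ] [1.798e+02 1.000e-01 1.017e+02] F [-0.2 -0.3 -0.9] gap 65.4 j6 -22.0
[60.0, -1.4, -1.2, 63.0, 0.2, 0.1, -0.3]
```

Request:
carry_out([
  [[60,-1.5,0,25,0,0,0],[60,-1.5,0,50,0,0,0],[60,-1.5,0,66,0,0,0],[60,-1.5,0,69,0,0,0],[60,-1.5,0,69,0,0,0]],
])

```text
time: 6.22
tool_pos: [594.1, -56.7, 47.6]
tcp_rot: [179.9, 0.0, 101.7]
ft_force: [-2.5, -0.1, 3.7]
finger_gap: 65.2
```

Request:
carry_out([
  [[60,0,0,1,0,0,0],[60,0,0,2,0,0,0],[60,0,0,2,0,0,0],[60,0,0,3,0,0,0],[60,0,0,3,0,0,0]],
])

```text
time: 6.85
tool_pos: [594.2, -56.7, 47.4]
tcp_rot: [179.9, 0.1, 101.8]
ft_force: [-15.7, 1.9, 28.9]
finger_gap: 65.7
```

Request:
carry_out([
  [[60,0,0,-2.5,0,0,0],[60,0,0,-2.5,0,0,0],[80,0,0,-2.5,0,0,0],[85,0,0,-2.5,0,0,0],[85,0,0,-2.5,0,0,0]],
])

```text
time: 7.48
tool_pos: [593.1, -56.6, 45.3]
tcp_rot: [-180.0, -0.0, 101.7]
ft_force: [-0.5, 0.3, 0.7]
finger_gap: 85.3
```

```bash
python3 - <<'E'
from h import *
im=viewer.snapshot("side")[:,:,::-1]
for i in range(3): viewer.snapshot("side")
i=cv2.resize(im,None,fx=4,fy=4,interpolation=cv2.INTER_CUBIC); t=np.linspace(0,6.28,60)
for z,rr,col in((6,36,(0,0,255)),(6,33,(255,0,0)),(58,33,(0,255,0))):
    q=proj("side",np.c_[594.5+rr*np.cos(t),-58.5+rr*np.sin(t),0*t+z]); cv2.polylines(i,[((q+.5)*4).astype(int)],True,col,1)
cv2.imwrite("pics/placed.png",i[520:960,760:1320])
E
python3 plan.py 85,594,-57,170,102
```

```text
now 7.675 [593.1 -56.6  45.4] [-180.    -0.   101.7] F [-0.1 -0.2 -0.8] gap 84.8 j6 -22.0
[85.0, -0.5, 0.7, -124.6, -0.0, -0.0, -0.3]
```

View pics/placed.png

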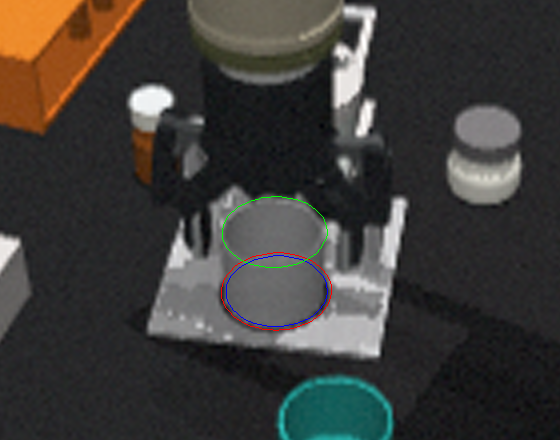

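Request:
carry_out([
  [[85,0,0,-15,0,0,0],[85,0,0,-50,0,0,0],[85,0,0,-100,0,0,0],[40,0,0,-130,0,0,-6],[40,-20,0,-145,0,0,-12]],
], grip_force=40)

```text
time: 8.3
tool_pos: [598.7, -75.6, 194.9]
tcp_rot: [179.8, 0.2, 114.0]
ft_force: [-0.3, -0.6, -1.2]
finger_gap: 50.9
```

```bash
python3 plan.py 40,615,-155,185,132.7
```

```text
now 8.3 [598.7 -75.6 194.9] [179.8   0.2 114. ] F [-0.3 -0.6 -1.2] gap 50.9 j6 -36.0
[40.0, -79.1, -17.5, 10.1, 0.2, 0.2, -18.7]
```

Request:
carry_out([
  [[40,-40,-9,0,0,0,-9],[40,-79,-17.5,0,0,0,-18.5],[40,-79,-17.5,10,0,0,-18.5],[40,-79,-17.5,10,0,0,-18.5],[40,-79,-17.5,10,0,0,-18.5]],
])

```text
time: 8.93
tool_pos: [613.0, -154.4, 180.8]
tcp_rot: [180.0, -0.0, 132.2]
ft_force: [-1.1, -0.5, -0.1]
finger_gap: 39.9
```

```bash
python3 - <<'E'
from h import *
s=r.sense()
im=viewer.snapshot("side")[:,:,::-1]; t=viewer.snapshot("top")[:,:,::-1]
i=cv2.resize(im,None,fx=4,fy=4,interpolation=cv2.INTER_CUBIC)
p=s["tool_pos"]
for z in (p[2],137,110): 
    q=proj("side",[p[0],p[1],z])[0]; cv2.drawMarker(i,tuple(int(v) for v in (q+.5)*4),(0,0,255),0,12,1)
o=np.hstack([i[400:900,880:1280],crop(t,290,110,100,125,4)]); cv2.imwrite("pics/knob.png",o)
E
python3 plan.py 40,615,-155,135,132.7
```

```text
now 9.025 [ 613.2 -154.5  181. ] [180.    0.  132.3] F [-0.3 -0.2  0.3] gap 39.9 j6 -61.0
[40.0, -1.5, 1.0, 46.0, 0.0, 0.0, -0.4]
```

View pics/knob.png

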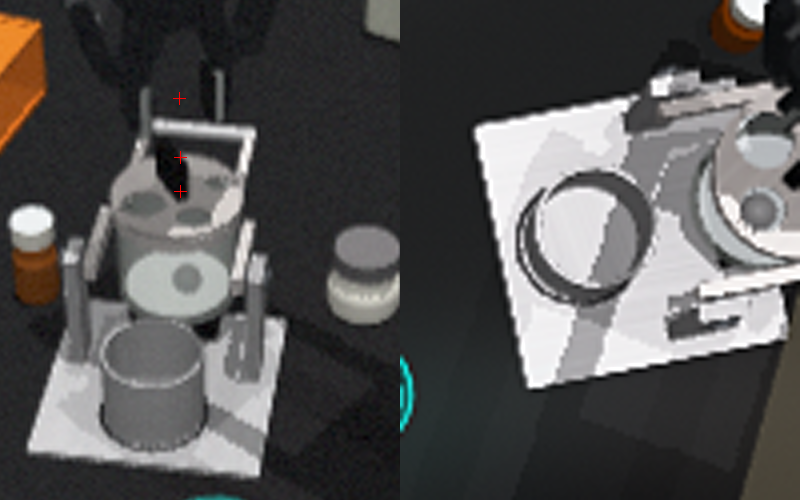

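Request:
carry_out([
  [[40,-1.5,1,20,0,0,0],[40,-1.5,1,40,0,0,0],[40,-1.5,1,47,0,0,0],[40,-1.5,1,47,0,0,0],[0,-1.5,1,47,0,0,0]],
])

```text
time: 9.65
tool_pos: [615.2, -156.1, 134.1]
tcp_rot: [180.0, 0.0, 132.2]
ft_force: [0.4, -0.3, -0.5]
finger_gap: 23.1
```

Request:
carry_out([
  [[0,0,0,0,0,0,0],[0,0,0,0,0,0,0],[0,0,0,0,0,0,0],[0,0,0,0,0,0,0]],
])

```text
time: 10.15
tool_pos: [615.6, -156.1, 134.6]
tcp_rot: [179.9, 0.1, 132.2]
ft_force: [2.8, 0.6, 5.0]
finger_gap: 8.1
```

Request:
carry_out([
  [[0,0,0,0,0,0,8],[0,0,0,0,0,0,16],[0,0,0,0,0,0,24],[0,0,0,0,0,0,30.4],[0,0,0,0,0,0,30.4]],
])

```text
time: 10.78
tool_pos: [614.8, -156.6, 134.6]
tcp_rot: [-180.0, 0.1, 101.7]
ft_force: [-2.6, -0.5, 8.8]
finger_gap: 8.1
```

Request:
carry_out([
  [[0,0,0,0,0,0,0],[12,0,0,0,0,0,0],[30,0,0,0,0,0,0],[40,0,0,-10,0,0,0],[40,0,0,-40,0,0,0]],
])

```text
time: 11.4
tool_pos: [613.4, -155.5, 172.0]
tcp_rot: [-179.8, -0.1, 101.8]
ft_force: [0.1, -0.4, 0.8]
finger_gap: 40.2
```

```bash
python3 plan.py 40,616,-156,200,102 40,634,-246,150,12
```

```text
now 11.4 [ 613.4 -155.5  172. ] [-1.798e+02 -1.000e-01  1.018e+02] F [ 0.1 -0.4  0.8] gap 40.2 j6 -31.0
[40.0, -1.0, 2.4, -28.0, -0.2, -0.1, -0.2]
[40.0, -92.9, 1.7, 21.8, -0.3, 0.1, 89.8]
```

Request:
carry_out([
  [[40,0,2,-25,0,0,9],[40,-30,2,-25,0,0,19],[40,-60,2,-20,0,0,29],[40,-93,2,-10,0,0,39],[40,-93,2,0,0,0,49]],
])

```text
time: 12.02
tool_pos: [635.9, -249.2, 173.9]
tcp_rot: [179.9, 0.0, 52.4]
ft_force: [-0.9, 0.5, 0.4]
finger_gap: 40.0
```

Request:
carry_out([
  [[40,0,0,0,0,0,10],[40,0,0,0,0,0,20],[40,0,0,0,0,0,30],[40,0,0,0,0,0,40.5],[40,0,0,0,0,0,40.5]],
])

```text
time: 12.65
tool_pos: [636.0, -246.6, 174.1]
tcp_rot: [180.0, -0.0, 12.4]
ft_force: [0.5, 0.4, 0.9]
finger_gap: 39.9
```

```bash
python3 - <<'E'
from h import *
im=viewer.snapshot("side")[:,:,::-1]; t=viewer.snapshot("top")[:,:,::-1]
i=cv2.resize(im,None,fx=4,fy=4,interpolation=cv2.INTER_CUBIC)
j=cv2.resize(t,None,fx=4,fy=4,interpolation=cv2.INTER_CUBIC)
p=r.sense()["tool_pos"]
for a,n in((i,"side"),(j,"top")):
  for P in (p,[p[0],p[1],95],[615,-156,137],[615,-156,110]):
    q=proj(n,P)[0]; cv2.drawMarker(a,tuple(int(v) for v in (q+.5)*4),(0,0,255),0,12,1)
cv2.imwrite("pics/bar.png",np.hstack([i[400:800,900:1300],j[440:840,1380:1780]]))
E
python3 plan.py 40,634,-245.5,97,12
```

```text
now 12.75 [ 635.9 -246.6  173.9] [180.   -0.   12.6] F [ 0.4 -0.3  0.8] gap 39.9 j6 52.0
[40.0, -1.6, -1.5, 76.9, 0.0, -0.0, 0.6]
```

View pics/bar.png

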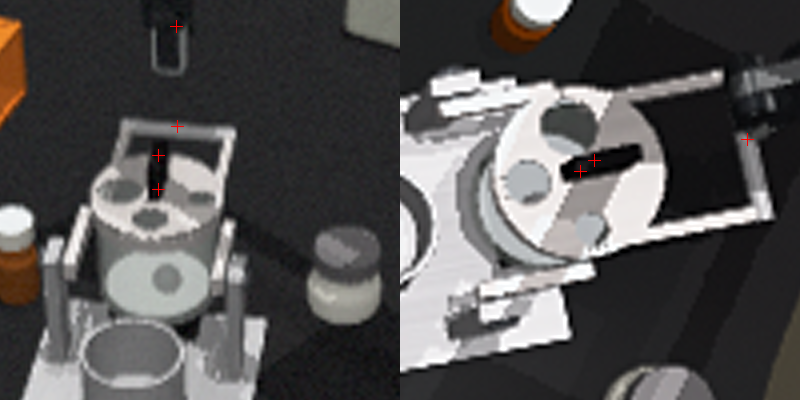

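Request:
carry_out([
  [[40,-1,-1,25,0,0,0],[40,-1,-1,50,0,0,0],[40,-1,-1,77,0,0,0],[40,-1,-1,77,0,0,0],[6,-1,-1,77,0,0,0]],
], grip_force=20)

```text
time: 13.38
tool_pos: [635.2, -246.1, 97.8]
tcp_rot: [180.0, -0.1, 12.4]
ft_force: [0.0, 0.6, 1.0]
finger_gap: 22.9
```

Request:
carry_out([
  [[6,0,0,0,0,0,0],[6,0,0,0,0,0,0],[6,0,0,0,0,0,0],[6,0,0,0,0,0,0]],
])

```text
time: 13.88
tool_pos: [635.3, -244.4, 98.5]
tcp_rot: [-179.9, -0.1, 12.4]
ft_force: [-3.9, 8.2, 4.0]
finger_gap: 8.8
```

```bash
cat > tip.py <<'E'
import sys,numpy as np
from bench import r
from scipy.spatial.transform import Rotation as Ro
# bar orbit from the angle now (given, rad) to others; rows relative to the measured pose; keeps yaw
s=r.sense(); p=s["tool_pos"]; R=Ro.from_euler("xyz",s["tcp_rot"],degrees=True)
a=np.array([float(v) for v in sys.argv[1:]]); psi=np.radians(11.9); d=np.array([-np.sin(psi),np.cos(psi),0])
B=lambda t:(-140*np.cos(t)+10*np.sin(t))*d+np.array([0,0,140*np.sin(t)+10*np.cos(t)])
H=np.array([605.1,-108.3,85])
dp=p-H; y=dp@d; print("t",s["time"],p.round(1),"gap",round(s["finger_gap"],1),"F",s["ft_force"].round(1),"radius",np.hypot(y,dp[2]).round(1),"angle est",(np.arctan2(dp[2],-y)-np.arctan2(10,140)).round(3))
for t in a[1:]: print(t,R.inv().apply(B(t)-B(a[0])).round(1).tolist())
E
python3 tip.py 0 .1 .2 .3 .4 .5
```

```text
t 13.875 [ 635.3 -244.4   98.5] gap 8.8 F [-3.9  8.2  4. ] radius 140.1 angle est 0.025
0.1 [0.0, -1.7, -13.9]
0.2 [0.1, -4.8, -27.6]
0.3 [0.1, -9.3, -40.9]
0.4 [0.2, -15.0, -53.7]
0.5 [0.3, -22.0, -65.9]
```

Request:
carry_out([
  [[6,0,-2.5,-14,0,0,0],[6,0,-6,-27.5,0,0,0],[6,0,-10.5,-41,0,0,0],[6,0,-16,-53.5,0,0,0],[6,0,-23,-66,0,0,0]],
])

```text
time: 14.5
tool_pos: [631.0, -223.8, 165.0]
tcp_rot: [179.9, -0.2, 12.3]
ft_force: [7.0, -0.3, -3.2]
finger_gap: 8.9
```

```bash
python3 tip.py .5 .62 .74 .86 .98 1.1
```

```text
t 14.5 [ 631.  -223.8  165. ] gap 8.9 F [ 7.  -0.3 -3.2] radius 142.9 angle est 0.523
0.62 [0.1, -9.9, -13.6]
0.74 [0.2, -21.4, -25.9]
0.86 [0.4, -34.2, -36.8]
0.98 [0.5, -48.3, -46.1]
1.1 [0.7, -63.3, -53.6]
```

Request:
carry_out([
  [[6,0,-10,-13.5,0,0,0],[6,0,-21.5,-26,0,0,0],[6,0,-34,-37,0,0,0],[6,0,-48.5,-46,0,0,0],[6,0,-63.5,-53.5,0,0,0]],
])

```text
time: 15.12
tool_pos: [618.4, -162.9, 220.9]
tcp_rot: [179.6, -0.4, 12.3]
ft_force: [6.5, -5.0, 5.4]
finger_gap: 8.6
```

```bash
python3 tip.py 1.1 1.22 1.34 1.46 1.58 1.7
```

```text
t 15.125 [ 618.4 -162.9  220.9] gap 8.6 F [ 6.5 -5.   5.4] radius 147.1 angle est 1.107
1.22 [0.1, -15.8, -5.7]
1.34 [0.3, -32.2, -9.5]
1.46 [0.4, -49.0, -11.2]
1.58 [0.5, -65.8, -11.0]
1.7 [0.6, -82.5, -8.7]
```

Request:
carry_out([
  [[6,0,-16,-4.5,0,0,0],[6,0,-32,-7,0,0,0],[6,0,-49,-8.5,0,0,0],[6,0,-66,-8,0,0,0],[6,0,-82.5,-5.5,0,0,0]],
])

```text
time: 15.75
tool_pos: [601.7, -80.8, 227.4]
tcp_rot: [179.7, -0.6, 12.3]
ft_force: [9.4, 1.8, 8.3]
finger_gap: 9.0
```

```bash
python3 tip.py 1.7 1.75 1.8 1.87 1.95 2.03
```

```text
t 15.75 [601.7 -80.8 227.4] gap 9.0 F [9.4 1.8 8.3] radius 145.1 angle est 1.691
1.75 [0.0, -6.8, 1.5]
1.8 [0.1, -13.6, 3.4]
1.87 [0.1, -22.9, 6.6]
1.95 [0.1, -33.2, 11.0]
2.03 [0.2, -43.1, 16.3]
```

Request:
carry_out([
  [[6,0.5,-7,1.5,0,0,0],[6,1,-13.5,3.5,0,0,0],[6,1,-23,7,0,0,0],[6,1,-33,11,0,0,0],[6,1,-43,16.5,0,0,0]],
])

```text
time: 16.38
tool_pos: [593.2, -37.9, 209.5]
tcp_rot: [179.9, -0.5, 12.4]
ft_force: [9.5, 3.5, 3.9]
finger_gap: 8.8
```

```bash
python3 tip.py 2.03 2.07 2.11 2.11
```

```text
t 16.375 [593.2 -37.9 209.5] gap 8.8 F [9.5 3.5 3.9] radius 143.4 angle est 2.02
2.07 [0.0, -4.8, 2.9]
2.11 [0.0, -9.5, 6.0]
2.11 [0.0, -9.5, 6.0]
```

Request:
carry_out([
  [[6,0,-5,3,0,0,0],[6,0,-9.5,6,0,0,0],[6,0,-9.5,6,0,0,0],[6,0,-9.5,6,0,0,0],[6,0,-9.5,6,0,0,0]],
])

```text
time: 17.0
tool_pos: [591.2, -28.6, 202.9]
tcp_rot: [179.9, -0.5, 12.4]
ft_force: [9.9, 5.6, 3.2]
finger_gap: 9.0
```

```bash
python3 - <<'E'
from h import *
im=viewer.snapshot("side")[:,:,::-1]; t=viewer.snapshot("top")[:,:,::-1]
cv2.imwrite("pics/tip.png",np.hstack([crop(im,195,80,130,150,3),crop(t,290,110,130,150,3)]))
E
python3 tip.py 2.11 2.03 1.95 1.85 1.75 1.65
```

```text
t 17.1 [591.2 -28.6 202.9] gap 8.9 F [10.3  3.5  2.9] radius 142.9 angle est 2.1
2.03 [-0.0, 9.5, -6.0]
1.95 [-0.1, 19.4, -11.3]
1.85 [-0.1, 32.3, -16.8]
1.75 [-0.2, 45.7, -20.9]
1.65 [-0.3, 59.5, -23.7]
```

View pics/tip.png

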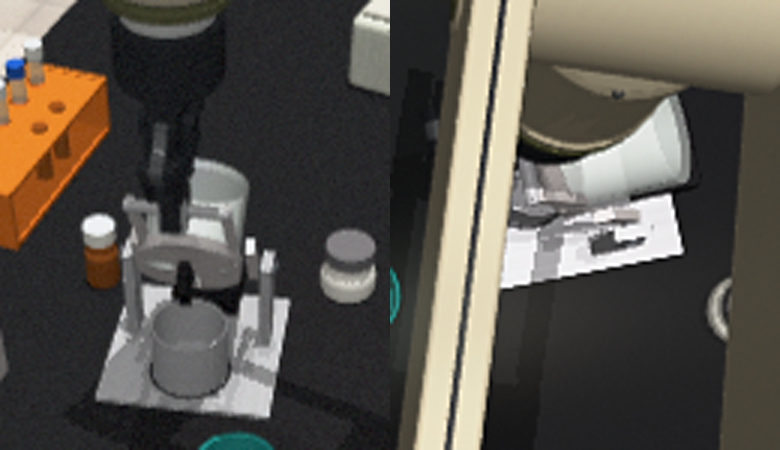

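Request:
carry_out([
  [[6,0,-5.5,4,0,0,0],[6,0,-5.5,4,0,0,0],[6,0,-5.5,4,0,0,0],[6,0,0,0,0,0,0],[6,0,5,-3,0,0,0]],
])

```text
time: 17.73
tool_pos: [592.0, -33.2, 206.0]
tcp_rot: [180.0, -0.5, 12.4]
ft_force: [5.2, 7.1, 7.0]
finger_gap: 8.9
```

```bash
python3 tip.py 2.07 1.97 1.87 1.77 1.67 1.57
```

```text
t 17.725 [592.  -33.2 206. ] gap 8.9 F [5.2 7.1 7. ] radius 143.0 angle est 2.062
1.97 [-0.0, 12.2, -7.0]
1.87 [-0.1, 25.0, -12.7]
1.77 [-0.2, 38.3, -17.1]
1.67 [-0.3, 52.0, -20.2]
1.57 [-0.4, 65.9, -21.8]
```

Request:
carry_out([
  [[6,0,12,-7,0,0,0],[6,0,25,-12.5,0,0,0],[6,0,38.5,-17,0,0,0],[6,0,52,-20,0,0,0],[6,0,66,-22,0,0,0]],
])

```text
time: 18.35
tool_pos: [604.7, -99.1, 226.5]
tcp_rot: [179.9, -0.2, 12.4]
ft_force: [6.3, 2.4, 1.8]
finger_gap: 8.9
```

```bash
python3 tip.py 1.57 1.45 1.33 1.21 1.09 .97
```

```text
t 18.35 [604.7 -99.1 226.5] gap 8.9 F [6.3 2.4 1.8] radius 141.8 angle est 1.563
1.45 [-0.1, 16.8, -0.2]
1.33 [-0.3, 33.6, 1.7]
1.21 [-0.4, 49.9, 5.6]
1.09 [-0.6, 65.8, 11.3]
0.97 [-0.7, 80.8, 19.0]
```

Request:
carry_out([
  [[6,0,17,-0.5,0,0,0],[6,0,33.5,1.5,0,0,0],[6,0,50,5.5,0,0,0],[6,0,66,11.5,0,0,0],[6,0,81,19,0,0,0]],
])

```text
time: 18.98
tool_pos: [620.6, -178.8, 203.9]
tcp_rot: [-180.0, 0.1, 12.3]
ft_force: [4.2, 0.9, 0.1]
finger_gap: 9.4
```

```bash
python3 tip.py .97 .85 .73 .61 .49 .37
```

```text
t 18.975 [ 620.6 -178.8  203.9] gap 9.4 F [4.2 0.9 0.1] radius 139.1 angle est 0.954
0.85 [-0.1, 14.0, 9.3]
0.73 [-0.2, 26.8, 20.3]
0.61 [-0.2, 38.2, 32.7]
0.49 [-0.3, 48.0, 46.4]
0.37 [-0.3, 56.1, 61.1]
```

Request:
carry_out([
  [[6,0,14,9.5,0,0,0],[6,0,27,20.5,0,0,0],[6,0,38,32.5,0,0,0],[6,0,48,46.5,0,0,0],[6,0,56,61,0,0,0]],
])

```text
time: 19.6
tool_pos: [631.8, -232.8, 142.1]
tcp_rot: [-179.9, 0.1, 12.3]
ft_force: [-6.6, 1.0, -1.8]
finger_gap: 9.1
```

```bash
python3 tip.py .37 .27 .17 .08 .02 0
```

```text
t 19.6 [ 631.8 -232.8  142.1] gap 9.1 F [-6.6  1.  -1.8] radius 139.6 angle est 0.35
0.27 [-0.0, 5.4, 13.0]
0.17 [-0.0, 9.4, 26.4]
0.08 [0.0, 11.9, 38.8]
0.02 [0.0, 12.9, 47.1]
0.0 [0.0, 13.2, 49.9]
```

Request:
carry_out([
  [[6,0,5.5,13,0,0,0],[6,0,9.5,26.5,0,0,0],[6,0,12,38.5,0,0,0],[6,0,13,45,0,0,0],[6,0,13,45,0,0,0]],
])

```text
time: 20.23
tool_pos: [634.3, -244.4, 97.1]
tcp_rot: [-179.9, 0.2, 12.3]
ft_force: [-7.2, 2.1, -1.4]
finger_gap: 9.4
```

Request:
carry_out([
  [[6,0,0,1,0,0,0],[14,0,0,1,0,0,0],[40,0,0,1,0,0,0],[40,0,0,1,0,0,0],[40,0,0,1,0,0,0]],
])

```text
time: 20.85
tool_pos: [635.9, -245.3, 98.5]
tcp_rot: [180.0, -0.0, 12.3]
ft_force: [0.2, -0.5, 0.3]
finger_gap: 40.1
```

Request:
carry_out([
  [[40,0,0,-20,0,0,0],[40,0,0,-60,0,0,0],[40,0,0,-120,0,0,0],[40,-40,20,-150,0,0,0],[40,-80,60,-150,0,0,0]],
])

```text
time: 21.48
tool_pos: [571.9, -321.5, 255.2]
tcp_rot: [179.6, -0.4, 12.5]
ft_force: [1.0, -0.8, -0.0]
finger_gap: 40.2
```

Request:
carry_out([
  [[40,-40,40,0,0,0,0],[40,-80,80,0,0,0,0],[40,-120,120,0,0,0,0],[40,-120,120,0,0,0,0],[40,-120,120,0,0,0,0]],
])

```text
time: 22.1
tool_pos: [478.8, -463.8, 249.3]
tcp_rot: [180.0, -0.1, 12.3]
ft_force: [-0.8, 1.1, -0.5]
finger_gap: 40.1
```

```bash
python3 - <<'E'
from h import *
im=viewer.snapshot("side")[:,:,::-1]; t=viewer.snapshot("top")[:,:,::-1]
cv2.imwrite("pics/raw_top2.png",t)
o=np.zeros((600,800,3),np.uint8); o[:400,:360]=crop(im,215,115,90,100,4); o[:400,360:800]=crop(t,300,115,110,100,4)
o[410:594,:400]=crop(t,235,60,100,46,4); cv2.imwrite("pics/end.png",o)
print(r.sense()["time"],r.sense()["tool_pos"])
E
```

```text
22.2 [ 479.56352334 -462.76163856  248.8940594 ]
```

View pics/end.png

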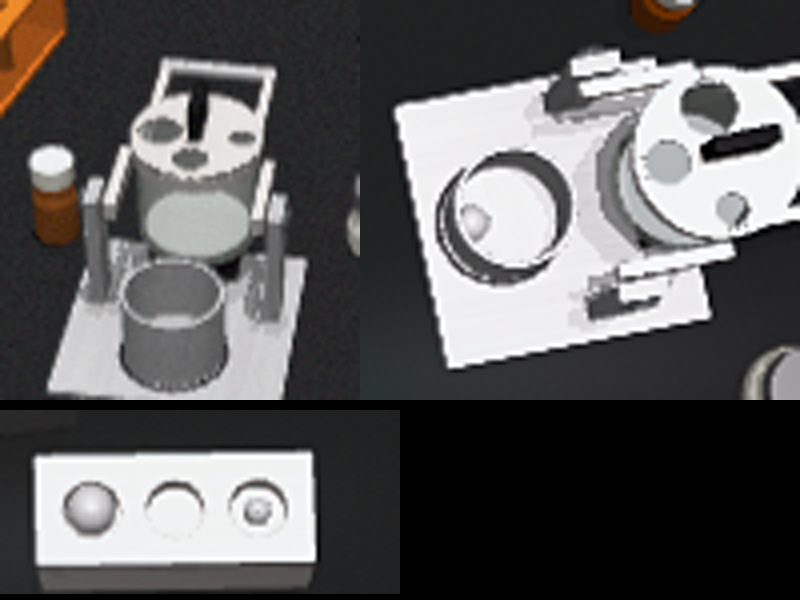

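The ball lies in the cup near its left side. The canister is empty and upright with its 24 mm hole facing the cup. The cup stands in the circle and the rack looks unchanged, so I hand in.

```bash
python3 -c "
from bench import r
print(r.hand_in())"
```

```text
the job is handed in; nothing more can be done
None
```

The job is done and handed in at about 22 s of the 72 s allowed; the hand-in reports no verdict.

- **What I did:**
  - Took the steel cup off the carousel and stood it in the circle.
  - The rack holds the large and small balls, so the medium ball was in the canister. I turned the cap about 30° clockwise to put the 24 mm hole at the pouring side.
  - Tipped the canister by its bar to about 2.1 rad, set it back upright, let go and moved the arm clear.
- **Last checks (final pictures, judged by eye):**
  - The ball is in the cup, near its wall. It can be at most 20 mm off centre there, against the 28 mm allowed.
  - The cup is upright, about 3 mm off the circle's centre.
  - The canister is empty and upright, with the knob within about 2° of the stand's axis.
  - The rack balls look unmoved. The phial and tub beside the dispenser look upright and in place, though only parts of them were in the last crops.
- **What disagreed:** The two cameras differed by about 5 mm in y for the station and 10 mm for the carousel. The measured tool position swung a few mm after fast moves. Neither stopped a grasp or the placing.
- **Not checked:** I took no picture of the carousel after lifting the cup, so the flask and jar on it were not confirmed at the end.

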